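Set the eccentric jig and lock it

TASK

On the eccentric setting jig, turn the cross-bar knob counter-clockwise until its pointer stands at the spring clip on the dial's rim. Then turn the lock ring below it clockwise by one of its two lugs until it is felt to be firmly tight, without overtightening it. Leave the clip where it is, keep the pointer on it, do not disturb the other things on the desk, and let go.

Things in the scene. Friction and masses are not known exactly. Their poses are not given: they have to be found in the camera images.
- jig: eccentric setting jig, screwed to the desk: grey square base 150 mm wide, 12 mm thick, a round grey body and on it a fixed dark dial 92 mm across, its top 56 mm above the desk, with pale division marks. Origin: at desk level on the jig's vertical axis, which is also the axis of the knob and of the lock ring. z up
- knob_grip (a point): on the axis, 96 mm above the desk, in the knob's black cross bar (56 long, 14 wide, 80 to 108 mm above the desk; grip it across the 14 mm). x runs along the bar, the way the pointer points. Below the bar: a dark eccentric disc and the pointer. Friction 0.12 N m; it stays where it is left. At the start it must turn 0.45 to 1.5 rad, counter-clockwise from above
- pointer_tip (a point): tip of the bright steel pointer blade (4 mm wide) fixed to the knob, 36 mm from the axis, 60 mm above the desk; it sweeps over the dial as the knob turns
- clip_mark (a point): inner edge of the bright steel spring clip (10 mm wide, with an upright nib 4 mm wide, 66 mm high) on the dial's rim, 38 mm from the axis, 60 mm above the desk. It marks the setting: with the knob set, the pointer tip lies in the same direction from the axis, 2 mm from this point
- lock_ring: knurled steel lock ring below the dial, 112 mm across, 36 to 50 mm above the desk, with two upright steel lugs. Origin at desk level on the axis; y points to lug_a. It tightens clockwise seen from above. It runs stiffly: constant friction 0.5 N m, about 7.5 N of push along the arc at a lug. After 0.2 to 1.4 rad (cannot be seen) it meets a hidden spring washer
- lug_a (a point): lug at +y of the ring: mid-thickness, 66 mm from the axis, 60 mm above the desk. A block 12 mm thick along the arc, 52 to 78 mm out from the axis, its top 72 mm above the desk; pinch it from above across the 12 mm, or push it. On the washer the push climbs 0.8 N per mm. Tight: 11 to 20 N (aim at 14); over 21 N is overtight
- lug_b (a point): the same on the opposite lug, at -y of the lock ring; same size and same pushes. In turning moment about the axis, push times 66 mm plus any twist of a pinching gripper: running 0.5 N m, tight 0.73 to 1.3, overtight above 1.4. All this is while it turns: with the motion stopped, friction lets the reading fall by 0.1 to 0.45 N m (2 to 7 N), so aim lower then (0.75). Let go, the ring stays tight
- red_wheel: bystander: red spoked wheel 90 mm across, 14 mm thick, lying flat; origin at its underside centre
- guard: bystander: slotted brass gauge glass guard, 34 mm across and 80 mm tall, standing; origin at its underside centre
- funnel: bystander: tin funnel 80 mm across and 75 mm tall, standing on its mouth; origin at its underside centre
Things that resemble listed ones, but are neither listed nor needed, are in the scene too. There is more than one size of the jig; the job needs the smallest.

How it is judged:
On the way, in this order (a step that is already met when the one before it is completed fails the run):
1. the knob's pointer is at the clip (horizontal distance between pointer_tip and clip_mark below 0.004 m), for 0.2 s.
2. the lock ring is tight with the pointer still at the clip (horizontal distance between pointer_tip and clip_mark below 0.004 m and contact force between lock_ring and jig between 4.5 and 27 N), for 0.2 s.
At the end, for the whole second after the job is handed in: The pointer tip is within 4 mm (in plan) of the clip's mark, the lock ring presses on its hidden washer with 4.5 to 27 N (a push of about 10 to 21.5 N at the lug while tightening), the clip is within 3 mm and each bystander within 20 mm of where it began (all of step 2 and distance of each of red_wheel, guard, funnel from where it was at the start of the episode below 0.02 m and distance of clip_mark from where it was at the start of the episode below 0.003 m); the robot touches nothing.
It fails at once if the lock ring is overtightened (more than 27 N on the washer, about 21.5 N of push at a lug) (contact force between lock_ring and jig above 27 N).
It fails at once if the pointer is off the clip by more than 5 mm while the lock ring is tight (contact force between lock_ring and jig above 4.5 N and horizontal distance between pointer_tip and clip_mark above 0.005 m).
It fails at once if the clip is pushed along the dial by more than 3 mm (distance of clip_mark from where it was at the start of the episode above 0.003 m).
It fails at once if a bystander is moved by more than 20 mm (distance of any of red_wheel, guard, funnel from where it was at the start of the episode above 0.02 m).
It also fails if it takes over 61 s, if anything falls off the work surface, if the arm or the gripper's body presses on something with over 40 N, if the wrist force passes 120 N, or if a joint passes its speed limit or range.

ROBOT

A 7-joint arm with a two-finger parallel gripper is mounted at the origin on the work surface. World frame = base frame: x ahead of the robot, y to its left, z up, the work surface at z = 0. Lengths are in m, angles in rad, forces in N, time in s.
With the tool pointing down it reaches from about 0.4 to 0.85 m from the base axis. Payload 10.4 kg.
Tool frame: the origin (TCP) lies midway between the tips of the shut fingers; the grasp point (between the pads) lies 19 mm behind it; z points along the fingers, y is the line along which they close (so a half turn about z gives the same grasp; the last joint's range is limited). The gripper opens to 87 mm and grips with 3 to 60 N. Pads are 19 mm wide; open, the fingers measure 117 mm over their backs; the gripper's body (75 mm by 190 mm) begins 51 mm behind the grasp point.
Start: joints at [1.326, 0.332, -0.065, 1.46, 0.022, 1.35, -0.088], TCP at [0.138, -0.61, 0.223] pointing down, gripper open.
Joint ranges: [-2.6, 2.6], [-0.5, 2.12], [-1.47, 1.34], [0.16, 2.42], [-1.27, 4.41], [0.06, 2.06], [-2.6, 2.6]. Speed limits (rad/s): [2.22, 2.22, 2.79, 2.79, 3.14, 3.14, 3.14].

INTERFACE

Orientations are given as a unit quaternion [x, y, z, w].
In Python, from bench import r gives the robot as it stands.
- The arm moves only by the tool arm_command, never from a script. Its arguments are lists of equal length, an entry for each row: "xyz": the shift along the world's x, y, z in m, a list of three; "rot": the turn, a rotation vector about the world's x, y, z in rad, a list of three. In form: {"xyz": [[tx, ty, tz], ...], "rot": [[ax, ay, az], ...]}. A call has 1 to 20 rows; each row is the pose to reach, as a shift and turn from the pose commanded when the call began; what a row does not reach only later rows make up. A row lasts 1/12 s, in which the tool goes at most 41.7 mm and 7.16 degrees, less where a joint would pass 70% of its speed; a pose out of reach is approached as far as the arm can. A call with a gripper value outside its range is refused whole. "grip" is the opening, from 0 (shut) to 1 (fully open), set as the call begins (left out, the last holds). The fingers move at their own pace and stop on an object; "squeeze" is the grip in N (left out, the last holds). Time passes only in rows, so rows that repeat a pose let the fingers close. It gives the time, the measured TCP pose, the force, the opening and the grip force at its end, in the units of the state.
- r.read_state(): the state, without advancing time (a new reading comes with each control period).
- r.camera(name): name is "scene" or "top" or "wrist"; returns the picture (420x560x3 uint8, red, green, blue); there is no depth.
- r.camera_model(name): a dict with "fx", "fy", "cx", "cy" (pixels), "k1" (the pictures are not rectified: a ray, as slopes to the right and down, at radius r is drawn at 1 + k1 r^2 times it, then the intrinsics apply), "T" (4x4, takes a point from camera to world coordinates). Camera axes: x right, y up, looking along -z (the intrinsics and any distortion apply to the point x, -y, -z); pixel columns grow to the right and rows downward; lengths in m; the calibration is good to about 2 mm. A picture is of the moment at which its call begins: read the wrist's pose just before it. camera_model takes no time and is no camera call; for the wrist camera it gives the pose at the moment of the call.
- r.close_job(): hands the job in; it is judged then, once.
Trained networks look in the newest picture that a camera, given by its name, has taken for a name from the list of things; names that differ only in an ending like _2 or _b are one class to them, and where a whole thing is asked for, a point or a joint stands for the part that bears it (a point fixed in the world has none). Each returns a list of dicts, best first, with "conf" (0 to 1); they miss things now and then, are a little off and sometimes report something else, mostly with a low value. They report only what shows in the picture. A call takes as long as a camera call. They do not tell look-alikes from the thing itself.
- r.look_for(label, camera): "at" ([x, y, z] in m, in the coordinates of the camera as it stood for that picture, good to about 4 mm: the middle of the surface that is visible of it).
- r.spot_point(label, camera): "at" ([x, y, z] in m, in the coordinates of the camera as it stood for that picture, good to about 4 mm: a listed point, or the origin of a listed thing).
The state is a dict: "time": time; "joint_positions": joint angles; "joint_vel": joint speeds; "joint_torque": joint torques, N m; "ee_pos": TCP position; "eef_rot": TCP orientation; "ft_force": force on the tool from outside, world axes, zero at the start; "torque": the same for the moment, N m; "width": finger opening in m; "grip_force": force on a finger pad.
Only numpy, scipy, OpenCV 4.12 (cv2) and the standard library are available. Lean on these libraries where they do the work, as an engineer would, in place of code of your own. Each camera call takes 0.05 s, during which the arm holds its last target. There are 200 camera calls.

## Working session

There is one attempt and no reset: what is moved stays moved. The work goes in short steps, Python scripts to look and compute and a tool call to move; the robot and the scene stay as the last step left them, time stands still between calls to the robot, and variables do not carry over. Pictures are saved under pics/ and viewed, at most 10 in all, crops included, and the job is handed in when it is done.

Besides the shell and the picture viewer there is one more tool, called as a command line: name --argument value ..., lists and objects as JSON in quotes. arm_command: Moves the arm, as the interface text tells. Its arguments: {"type":"object","properties":{"xyz":{"type":"array"},"rot":{"type":"array"},"grip":{"type":"number"},"squeeze":{"type":"number"}},"required":["xyz","rot"]}

```bash
mkdir -p pics
cat > h.py <<'E'
from bench import r
import numpy as np, cv2
def w(cam,p,T=None):
    T=np.array(r.camera_model(cam)["T"]) if T is None else T
    return (T@np.r_[p,1])[:3]
def shot(cam,name):
    T=np.array(r.camera_model(cam)["T"]); im=r.camera(cam); cv2.imwrite('pics/'+name+'.png',im[:,:,::-1]); return im,T
def proj(cam,P,T=None):
    m=r.camera_model(cam); T=np.array(m["T"]) if T is None else T
    c=np.linalg.inv(T)@np.r_[P,1]; s=np.array([c[0],-c[1]])/-c[2]; s=s*(1+m["k1"]*(s@s)); return np.array([m["fx"]*s[0]+m["cx"],m["fy"]*s[1]+m["cy"]])
def ray(cam,uv,z,T=None):
    m=r.camera_model(cam); T=np.array(m["T"]) if T is None else T
    d=(np.array(uv,float)-[m["cx"],m["cy"]])/[m["fx"],m["fy"]]; s=d.copy()
    for _ in range(20): s=d/(1+m["k1"]*(s@s))
    v=T[:3,:3]@[s[0],-s[1],-1]; o=T[:3,3]; return o+v*(z-o[2])/v[2]
E
python3 - <<'E'
from h import *
for c in ("top","scene"):
    im,T=shot(c,c+"0")
    for l in ("jig","knob_grip","pointer_tip","clip_mark","lug_a","lock_ring","red_wheel","guard","funnel"):
        for d in r.spot_point(l,c)[:4]: 
            p=w(c,d["at"],T); print(c,l,round(d["conf"],2),p.round(3),proj(c,p,T).round())
s=r.read_state();print(s["time"],s["ee_pos"],s["eef_rot"],s["width"])
a=cv2.imread('pics/top0.png');cv2.imwrite('pics/t.png',a)
E
```

```text
top jig 0.59 [ 0.577 -0.045 -0.001] [288. 167.]
top jig 0.57 [ 0.328 -0.146  0.001] [322. 257.]
top jig 0.56 [ 0.19   0.347 -0.002] [144. 301.]
top jig 0.5 [ 0.556 -0.335 -0.003] [390. 178.]
top knob_grip 0.91 [0.186 0.343 0.127] [132. 308.]
top knob_grip 0.72 [ 0.322 -0.15   0.127] [329. 260.]
top knob_grip 0.56 [ 0.576 -0.045  0.097] [289. 161.]
top pointer_tip 0.78 [ 0.609 -0.052  0.061] [291. 152.]
top pointer_tip 0.77 [0.234 0.331 0.084] [141. 288.]
top pointer_tip 0.76 [ 0.369 -0.146  0.081] [326. 242.]
top clip_mark 0.56 [0.235 0.334 0.08 ] [141. 287.]
top clip_mark 0.36 [ 0.369 -0.14   0.075] [323. 242.]
top lug_a 0.73 [ 0.571 -0.106  0.061] [311. 166.]
top lug_a 0.67 [0.582 0.022 0.056] [264. 161.]
top lock_ring 0.65 [ 0.573 -0.044  0.001] [288. 168.]
top red_wheel 0.75 [ 0.66   0.304 -0.003] [166. 136.]
top guard 0.65 [ 0.553 -0.336 -0.007] [390. 179.]
top funnel 0.71 [ 0.423  0.29  -0.005] [167. 219.]
scene jig 0.85 [ 0.579 -0.04  -0.001] [253. 279.]
scene jig 0.75 [0.19  0.344 0.002] [433. 203.]
scene jig 0.69 [ 0.322 -0.145  0.006] [252. 193.]
scene knob_grip 0.62 [0.188
[... 153 characters left out ...]
_tip 0.83 [ 0.607 -0.051  0.061] [244. 274.]
scene clip_mark 0.55 [ 0.374 -0.145  0.079] [243. 190.]
scene clip_mark 0.41 [0.235 0.332 0.083] [432. 195.]
scene clip_mark 0.38 [ 0.609 -0.027  0.064] [252. 277.]
scene clip_mark 0.17 [0.657 0.301 0.002] [380. 348.]
scene lug_a 0.77 [ 0.569 -0.107  0.06 ] [228. 255.]
scene lug_a 0.65 [0.587 0.028 0.057] [278. 277.]
scene lock_ring 0.81 [ 0.576 -0.047  0.002] [251. 277.]
scene red_wheel 0.58 [0.657 0.301 0.   ] [380. 348.]
scene guard 0.52 [ 0.549 -0.338  0.001] [153. 238.]
scene funnel 0.8 [ 0.422  0.284 -0.002] [394. 265.]
1.0 [ 0.13752773 -0.60970965  0.22259839] [9.93855733e-01 1.10683229e-01 1.28600009e-05 6.56302097e-05] 0.08702532003809817
```

View pics/top0.png

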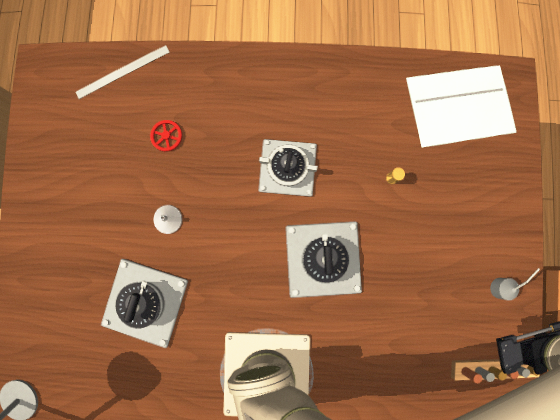

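View pics/scene0.png

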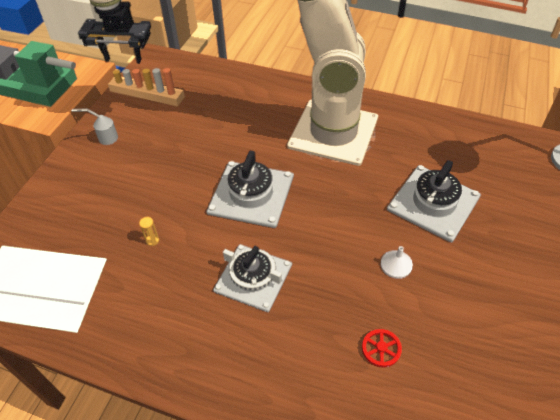

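The target is the small jig at about (0.576, -0.044), px (288,165) top and (252,278) scene. It has lugs left and right, and the two larger jigs are decoys. I'll move the wrist camera over it.

arm_command --xyz '[[0.02, 0.03, 0.02], [0.04, 0.06, 0.04], [0.06, 0.09, 0.06], [0.08, 0.12, 0.08], [0.1, 0.15, 0.1], [0.125, 0.18, 0.1], [0.15, 0.21, 0.1], [0.175, 0.24, 0.1], [0.2, 0.27, 0.1], [0.225, 0.3, 0.1], [0.25, 0.33, 0.1], [0.275, 0.36, 0.1], [0.3, 0.39, 0.1], [0.325, 0.42, 0.1], [0.35, 0.45, 0.1], [0.37, 0.48, 0.1], [0.39, 0.51, 0.1], [0.4, 0.54, 0.1], [0.4, 0.566, 0.1], [0.4, 0.566, 0.1]]' --rot '[[0, 0, 0], [0, 0, 0], [0, 0, 0], [0, 0, 0], [0, 0, 0], [0, 0, 0], [0, 0, 0], [0, 0, 0], [0, 0, 0], [0, 0, 0], [0, 0, 0], [0, 0, 0], [0, 0, 0], [0, 0, 0], [0, 0, 0], [0, 0, 0], [0, 0, 0], [0, 0, 0], [0, 0, 0], [0, 0, 0]]'

```text
time: 2.67
ee_pos: [0.5378, -0.0368, 0.3229]
eef_rot: [0.993, 0.115, 0.0, -0.001]
ft_force: [-1.6, 0.3, -0.2]
width: 0.0869
grip_force: 0.0
```

Run:
```python
from h import *
c="wrist"
im,T=shot(c,"w1"); print(T.round(3))
for l in ("knob_grip","pointer_tip","clip_mark","lug_a","lock_ring"):
    for d in r.spot_point(l,c)[:4]: 
        p=w(c,d["at"],T); print(c,l,round(d["conf"],2),p.round(4),proj(c,p,T).round())
s=r.read_state();print(s["time"],s["ee_pos"],s["eef_rot"],s["width"],s["joint_positions"])
```

```text
[[ 0.228  0.93   0.289  0.618]
 [-0.974  0.218  0.066 -0.02 ]
 [-0.001 -0.297  0.955  0.485]
 [ 0.     0.     0.     1.   ]]
wrist knob_grip 0.81 [ 0.5721 -0.044   0.094 ] [294. 153.]
wrist knob_grip 0.65 [ 0.3276 -0.1528  0.1269] [327. 340.]
wrist pointer_tip 0.89 [ 0.6111 -0.0505  0.0634] [305. 123.]
wrist clip_mark 0.58 [ 0.6066 -0.0294  0.0574] [289. 123.]
wrist clip_mark 0.46 [ 0.3723 -0.1442  0.0791] [326. 294.]
wrist lug_a 0.93 [ 0.5669 -0.1073  0.0591] [336. 164.]
wrist lug_a 0.58 [0.5851 0.0232 0.062 ] [247. 129.]
2.9667 [ 0.53740361 -0.04518558  0.32253845] [ 9.93980158e-01  1.09559930e-01 -4.89681375e-05  2.56335904e-04] 0.08670290133171009 [ 0.58722564  0.1608049  -0.66348694  1.49349636  0.09940704  1.52131469
 -1.42614721]
```

View pics/w1.png

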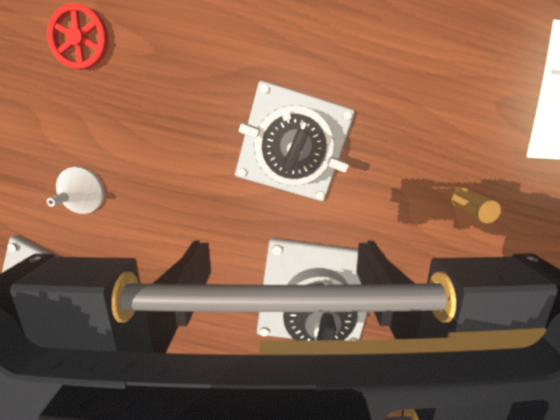

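The wrist picture shows the target jig at px (294,148). Its pointer is near (305,123), the clip near (289,120), and the lugs are at (247,130) and (338,165). The angle to turn comes out around 0.7 rad. I'll align over the knob and check again from closer.

arm_command --xyz '[[0.01, 0.0, -0.025], [0.02, 0.0, -0.05], [0.03, 0.0, -0.075], [0.038, 0.001, -0.1], [0.038, 0.001, -0.12], [0.038, 0.001, -0.14], [0.038, 0.001, -0.14], [0.038, 0.001, -0.14]]' --rot '[[0, 0, -0.1], [0, 0, -0.2], [0, 0, -0.3], [0, 0, -0.4], [0, 0, -0.465], [0, 0, -0.465], [0, 0, -0.465], [0, 0, -0.465]]'

```text
time: 3.63
ee_pos: [0.575, -0.0436, 0.1823]
eef_rot: [0.993, -0.122, -0.001, 0.0]
ft_force: [0.9, -0.3, 0.7]
width: 0.0865
grip_force: 0.0
```

Run:
```python
from h import *
c="wrist"
im,T=shot(c,"w2"); print(T.round(3).tolist())
np.save("T2.npy",T)
for l in ("knob_grip","pointer_tip","clip_mark","lug_a","lock_ring"):
    for d in r.spot_point(l,c)[:3]: 
        p=w(c,d["at"],T); print(c,l,round(d["conf"],2),p.round(4),proj(c,p,T).round())
s=r.read_state();print(s["time"],s["ee_pos"],s["eef_rot"],s["width"],s["joint_positions"])
```

```text
[[-0.242, 0.926, 0.29, 0.656], [-0.97, -0.232, -0.071, -0.065], [0.001, -0.299, 0.954, 0.344], [0.0, 0.0, 0.0, 1.0]]
wrist knob_grip 0.92 [ 0.5735 -0.0427  0.0952] [281. 214.]
wrist knob_grip 0.37 [ 0.5678 -0.11    0.0552] [350. 191.]
wrist knob_grip 0.22 [ 0.6107 -0.05    0.0613] [279. 164.]
wrist pointer_tip 0.77 [ 0.6119 -0.0484  0.0619] [277. 163.]
wrist clip_mark 0.44 [ 0.6061 -0.0275  0.0616] [257. 175.]
wrist lug_a 0.79 [0.5859 0.0213 0.0622] [214. 207.]
wrist lug_a 0.73 [ 0.5683 -0.1097  0.0546] [349. 190.]
3.9333 [ 0.57603695 -0.04284912  0.18377829] [ 9.92607812e-01 -1.21362665e-01  9.06164474e-04  1.14823104e-04] 0.08697653280393806 [ 0.49776278  0.31069637 -0.60562194  1.6191541   0.18401668  1.2674729
 -1.95445344]
```

View pics/w2.png

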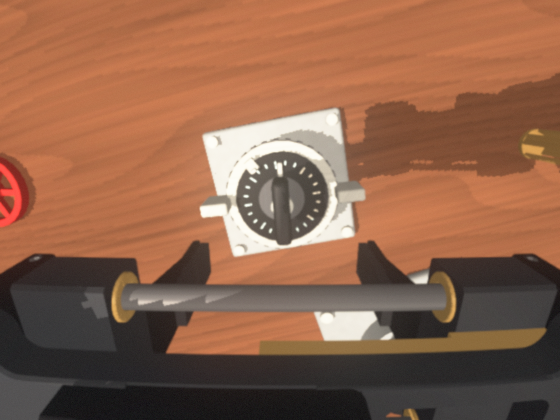

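The jig is centred at about px (282,197), with the pointer tip at (279,164), the clip at (254,168) and the bar in line with the tool. I'll enlarge a crop to measure it.

Run:
```python
from h import *
a=cv2.imread('pics/w2.png')[135:255,195:370]
cv2.imwrite('pics/w2c.png',cv2.resize(a,None,fx=4.5,fy=4.5,interpolation=cv2.INTER_CUBIC))
T=np.load("T2.npy")
C=np.array([.576,-.043])
for c in([.576,-.043,.056],[.576,-.043,.108],[.576,-.043,.012]): print(proj("wrist",c,T).round(1), (4.5*(proj("wrist",c,T)-[195,135])).round())
```

```text
[281.1 199. ] [387. 288.]
[280.8 216.5] [386. 367.]
[281.3 188.1] [388. 239.]
```

View pics/w2c.png

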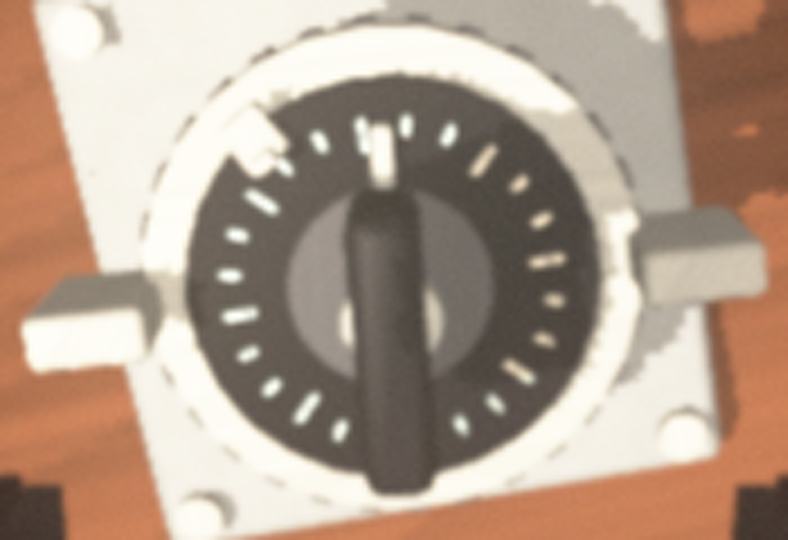

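Run:
```python
from h import *
from scipy.optimize import least_squares
T=np.load("T2.npy"); g=cv2.cvtColor(cv2.imread('pics/w2.png'),cv2.COLOR_BGR2GRAY).astype(np.float32)
C=np.array([.576,-.043]); P=[]
for it in range(3):
    P=[];rs=np.arange(.0425,.0505,.0002)
    for a in np.arange(0,2*np.pi,.05):
        uv=np.array([proj("wrist",[C[0]+q*np.cos(a),C[1]+q*np.sin(a),.056],T) for q in rs],np.float32)
        v=cv2.remap(g,uv[:,0][None],uv[:,1][None],cv2.INTER_LINEAR)[0]
        d=v[5:]-v[:-5]; i=d.argmax()
        if d[i]>50: q=rs[i]+.0005; P.append([C[0]+q*np.cos(a),C[1]+q*np.sin(a)])
    P=np.array(P)
    f=least_squares(lambda x:np.hypot(*(P-x[:2]).T)-x[2],[*C,.046],loss='soft_l1',f_scale=.0005)
    C=f.x[:2]; print(len(P),f.x.round(4))
pt=ray("wrist",[279.2,162.8],.06,T)[:2];cl=ray("wrist",[256.1,171.2],.06,T)[:2]
la=[ray("wrist",[195+u/4.5,135+v/4.5],.072,T)[:2] for u,v in((88,302),(705,230))]
for n,q in(("ptr",pt),("clip",cl),("lugL",la[0]),("lugR",la[1])): d=q-C; print(n,q.round(4),np.hypot(*d).round(4),np.arctan2(d[1],d[0]).round(3))
b=[ray("wrist",[195+u/4.5,135+v/4.5],.108,T)[:2] for u,v in((382,205),(401,485))]; print(b,np.arctan2(*(b[0]-b[1])[::-1]),(b[0]+b[1])/2)
```

```text
Traceback (most recent call last):
  File "h.py", line 9, in proj
    m=r.camera_model(cam); T=np.array(m["T"]) if T is None else T
ValueError: time passes only in moves, steps and waits
```

```bash
sed -i '2a _m={}\ndef cm(c):\n    if c not in _m: _m[c]=r.camera_model(c)\n    return _m[c]' h.py; sed -i 's/m=r.camera_model(cam); T=/m=cm(cam); T=/' h.py
cat > fit.py <<'E'
from h import *
from scipy.optimize import least_squares
def axis(pic,T,C=(.576,-.043)):
    g=cv2.cvtColor(cv2.imread(pic),cv2.COLOR_BGR2GRAY).astype(np.float32); C=np.array(C)
    for it in range(3):
        P=[];rs=np.arange(.0425,.0505,.0002)
        for a in np.arange(0,2*np.pi,.05):
            uv=np.array([proj("wrist",[C[0]+q*np.cos(a),C[1]+q*np.sin(a),.056],T) for q in rs],np.float32)
            v=cv2.remap(g,uv[:,0][None],uv[:,1][None],cv2.INTER_LINEAR)[0]
            d=v[5:]-v[:-5]; i=d.argmax()
            if d[i]>50: q=rs[i]+.0005; P.append([C[0]+q*np.cos(a),C[1]+q*np.sin(a)])
        P=np.array(P)
        f=least_squares(lambda x:np.hypot(*(P-x[:2]).T)-x[2],[*C,.046],loss='soft_l1',f_scale=.0005); C=f.x[:2]
    print(len(P),f.x.round(4)); return C
E
python3 - <<'E'
from fit import *
T=np.load("T2.npy"); C=axis('pics/w2.png',T)
pt=ray("wrist",[279.2,162.8],.06,T)[:2];cl=ray("wrist",[256.1,171.2],.06,T)[:2]
la=[ray("wrist",[195+u/4.5,135+v/4.5],.072,T)[:2] for u,v in((88,302),(705,230))]
for n,q in(("ptr",pt),("clip",cl),("lugL",la[0]),("lugR",la[1])): d=q-C; print(n,q.round(4),np.hypot(*d).round(4),np.arctan2(d[1],d[0]).round(3))
b=[ray("wrist",[195+u/4.5,135+v/4.5],.108,T)[:2] for u,v in((382,205),(401,485))]; print(b,np.arctan2(*(b[0]-b[1])[::-1]),(b[0]+b[1])/2)
E
```

```text
110 [ 0.5768 -0.0441  0.0454]
ptr [ 0.6116 -0.0502] 0.0354 -0.171
clip [ 0.6092 -0.0271] 0.0366 0.483
lugL [0.5926 0.0167] 0.0629 1.317
lugR [ 0.5766 -0.1101] 0.066 -1.573
[array([ 0.60531183, -0.04968557]), array([ 0.55257507, -0.04000095])] -0.18161721460863955 [ 0.57894345 -0.04484326]
```

arm_command --xyz '[[0.001, -0.001, -0.025], [0.001, -0.001, -0.05], [0.001, -0.001, -0.075], [0.001, -0.001, -0.09], [0.001, -0.001, -0.1], [0.001, -0.001, -0.1], [0.001, -0.001, -0.1]]' --rot '[[0, 0, 0.065], [0, 0, 0.065], [0, 0, 0.065], [0, 0, 0.065], [0, 0, 0.065], [0, 0, 0.065], [0, 0, 0.065]]'

```text
time: 4.52
ee_pos: [0.5769, -0.0437, 0.0832]
eef_rot: [0.996, -0.089, 0.0, -0.0]
ft_force: [0.1, -0.8, 0.3]
width: 0.0874
grip_force: 0.0
```

arm_command --xyz '[[0, 0, 0], [0, 0, 0], [0, 0, 0], [0, 0, 0], [0, 0, 0], [0, 0, 0], [0, 0, 0], [0, 0, 0]]' --rot '[[0, 0, 0], [0, 0, 0], [0, 0, 0], [0, 0, 0], [0, 0, 0], [0, 0, 0], [0, 0, 0], [0, 0, 0]]' --grip 0.0 --squeeze 25

```text
time: 5.18
ee_pos: [0.5765, -0.0437, 0.0826]
eef_rot: [0.996, -0.089, -0.0, 0.0]
ft_force: [-0.6, 0.4, 0.7]
width: 0.0418
grip_force: 0.0
```

arm_command --xyz '[[0, 0, 0], [0, 0, 0], [0, 0, 0], [0, 0, 0], [0, 0, 0], [0, 0, 0], [0, 0, 0]]' --rot '[[0, 0, 0], [0, 0, 0], [0, 0, 0], [0, 0, 0], [0, 0, 0], [0, 0, 0], [0, 0, 0]]'

```text
time: 5.77
ee_pos: [0.5767, -0.0425, 0.0826]
eef_rot: [0.996, -0.088, 0.0, -0.001]
ft_force: [1.9, 5.1, -2.5]
width: 0.0138
grip_force: 25.0
```

arm_command --xyz '[[0, 0.001, 0], [0, 0.001, 0], [0, 0.001, 0], [0, 0.001, 0], [0, 0.001, 0], [0, 0.001, 0], [0, 0.001, 0], [0, 0.001, 0], [0, 0.001, 0], [0, 0.001, 0]]' --rot '[[0, 0, 0.08], [0, 0, 0.16], [0, 0, 0.24], [0, 0, 0.32], [0, 0, 0.4], [0, 0, 0.48], [0, 0, 0.56], [0, 0, 0.64], [0, 0, 0.64], [0, 0, 0.64]]'

```text
time: 6.6
ee_pos: [0.5766, -0.0418, 0.0826]
eef_rot: [0.973, 0.229, 0.0, -0.001]
ft_force: [1.3, 4.5, -0.6]
width: 0.0137
grip_force: 25.0
```

Run:
```python
from fit import *
c="wrist"
im,T=shot(c,"w3"); np.save("T3.npy",T)
for l in ("pointer_tip","clip_mark","lug_a"):
    for d in r.spot_point(l,c)[:3]: 
        p=w(c,d["at"],T); print(c,l,round(d["conf"],2),p.round(4),proj(c,p,T).round())
s=r.read_state();print(s["time"],s["ee_pos"],s["eef_rot"],s["ft_force"],s["torque"])
q=proj(c,[.61,-.028,.06],T).astype(int);print(q)
q=np.clip(q,[75,60],[485,360]);print(q)
a=cv2.imread('pics/w3.png')[q[1]-60:q[1]+60,q[0]-75:q[0]+75]
cv2.imwrite('pics/w3c.png',cv2.resize(a,None,fx=5,fy=5,interpolation=cv2.INTER_CUBIC))
```

```text
wrist pointer_tip 0.96 [ 0.61   -0.0266  0.0632] [283. 189.]
wrist clip_mark 0.92 [ 0.6067 -0.026   0.0602] [280. 192.]
wrist lug_a 0.65 [0.587  0.0222 0.0639] [195. 188.]
wrist lug_a 0.38 [ 0.5737 -0.0465 -0.0012] [285. 218.]
6.8 [ 0.57660058 -0.04177418  0.08255484] [ 9.73406079e-01  2.29085940e-01  2.40267193e-04 -4.24741012e-04] [ 0.96840518  4.86506535 -1.80640246] [ 1.03695294 -0.32727373  0.11839574]
[284 188]
[284 188]
```

View pics/w3c.png

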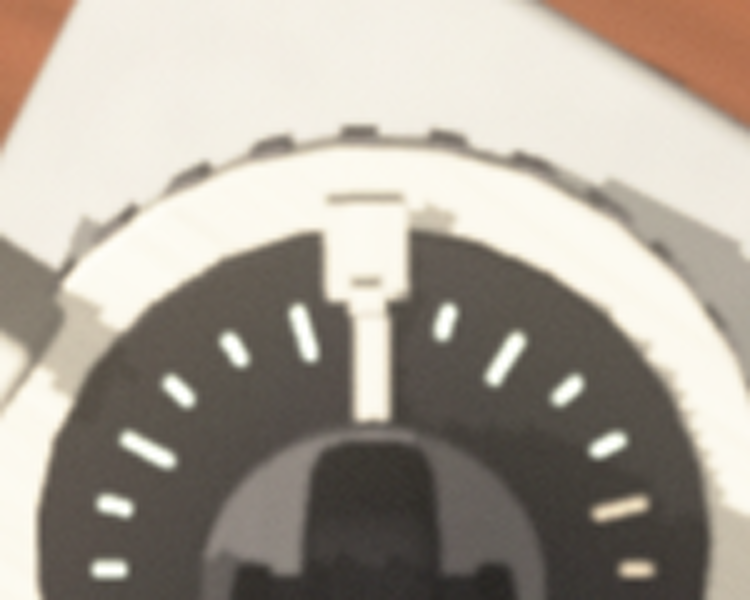

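The pointer now stands at the clip: pointer column 372, clip centre column 367, about 0.6 mm apart. I'll trim +0.014 rad and release.

arm_command --xyz '[[0, 0, 0], [0, 0, 0], [0, 0, 0]]' --rot '[[0, 0, 0.014], [0, 0, 0.014], [0, 0, 0.014]]'

```text
time: 7.05
ee_pos: [0.5766, -0.0418, 0.0826]
eef_rot: [0.972, 0.236, 0.0, -0.0]
ft_force: [1.9, 4.7, -1.7]
width: 0.0139
grip_force: 25.0
```

arm_command --xyz '[[0, 0, 0], [0, 0, 0], [0, 0, 0], [0, 0, 0], [0, 0, 0], [0, 0, 0.0], [0, 0, 0.03], [0, 0, 0.06], [0, 0, 0.09], [0, 0, 0.1], [0, 0, 0.1], [0, 0, 0.1]]' --rot '[[0, 0, 0], [0, 0, 0], [0, 0, 0], [0, 0, 0], [0, 0, 0], [0, 0, 0], [0, 0, 0], [0, 0, 0], [0, 0, 0], [0, 0, 0], [0, 0, 0], [0, 0, 0]]' --grip 1.0

```text
time: 8.05
ee_pos: [0.5766, -0.0429, 0.1825]
eef_rot: [0.972, 0.236, 0.0, 0.0]
ft_force: [-0.6, -0.3, -0.9]
width: 0.0833
grip_force: 0.0
```

Run:
```python
from fit import *
c="wrist"
im,T=shot(c,"w4"); np.save("T4.npy",T)
for l in ("pointer_tip","clip_mark","lug_a","knob_grip"):
    for d in r.spot_point(l,c)[:3]: 
        p=w(c,d["at"],T); print(c,l,round(d["conf"],2),p.round(4),proj(c,p,T).round())
s=r.read_state();print(s["time"],s["ee_pos"],s["eef_rot"],s["ft_force"],s["torque"],s["joint_positions"])
axis('pics/w4.png',T)
q=proj(c,[.577,-.043,.07],T).astype(int);q=np.clip(q,[87,60],[473,360]);print(q)
a=cv2.imread('pics/w4.png')[q[1]-60:q[1]+60,q[0]-87:q[0]+87]
cv2.imwrite('pics/w4c.png',cv2.resize(a,None,fx=4.5,fy=4.5,interpolation=cv2.INTER_CUBIC))
```

```text
wrist pointer_tip 0.68 [ 0.6076 -0.0271  0.0603] [282. 164.]
wrist clip_mark 0.7 [ 0.6085 -0.0293  0.061 ] [284. 165.]
wrist lug_a 0.81 [0.5861 0.0239 0.0597] [223. 160.]
wrist lug_a 0.72 [ 0.5683 -0.1095  0.0543] [336. 234.]
wrist knob_grip 0.62 [ 0.5731 -0.0423  0.0942] [279. 214.]
wrist knob_grip 0.38 [ 0.6097 -0.0214  0.0634] [277. 160.]
8.3 [ 0.57591304 -0.04276419  0.18133933] [ 9.71838300e-01  2.35646825e-01 -8.72922770e-04 -3.60988574e-04] [0.58826064 0.63748682 0.06686381] [-0.01134047 -0.01022454 -0.03660894] [ 0.6008416   0.34424656 -0.73971859  1.61389498  0.23932997  1.27875781
 -1.27446237]
95 [ 0.5767 -0.0439  0.0455]
[281 202]
```

View pics/w4c.png

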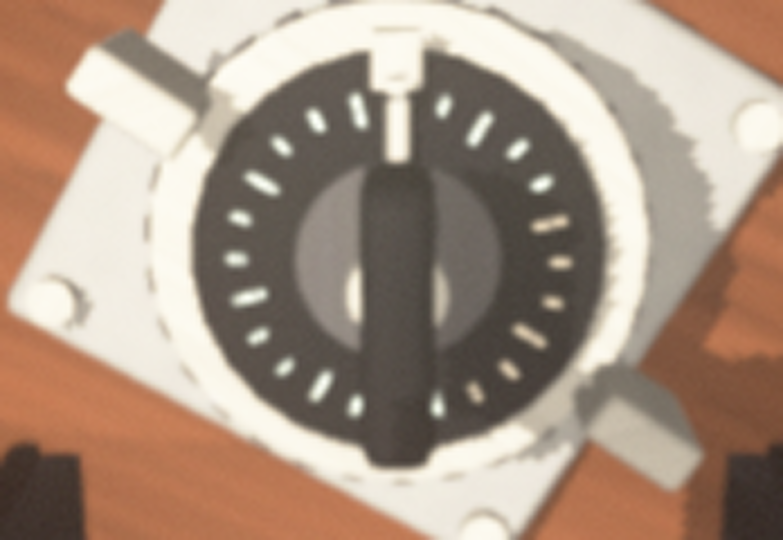

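The knob is set: pointer column 398, clip column 397. Next I'll pinch the far lug (-y side), which stays away from the clip through the whole sweep.

arm_command --xyz '[[-0.002, -0.02, 0], [-0.004, -0.04, 0], [-0.008, -0.06, 0], [-0.008, -0.065, 0], [-0.008, -0.065, 0], [-0.008, -0.065, -0.02], [-0.008, -0.065, -0.04], [-0.008, -0.065, -0.06], [-0.008, -0.065, -0.08], [-0.008, -0.065, -0.1], [-0.008, -0.065, -0.115], [-0.008, -0.065, -0.126], [-0.008, -0.065, -0.126], [-0.008, -0.065, -0.126]]' --rot '[[0, 0, 0.11], [0, 0, 0.22], [0, 0, 0.33], [0, 0, 0.44], [0, 0, 0.55], [0, 0, 0.66], [0, 0, 0.77], [0, 0, 0.88], [0, 0, 0.972], [0, 0, 0.972], [0, 0, 0.972], [0, 0, 0.972], [0, 0, 0.972], [0, 0, 0.972]]' --grip 0.5

```text
time: 9.47
ee_pos: [0.5683, -0.1075, 0.0563]
eef_rot: [0.749, 0.662, -0.0, -0.0]
ft_force: [0.3, 0.6, 0.2]
width: 0.0434
grip_force: 0.0
```

arm_command --xyz '[[0, 0, 0], [0, 0, 0], [0, 0, 0], [0, 0, 0], [0, 0, 0], [0, 0, 0], [0, 0, 0], [0, 0, 0], [0, 0, 0], [0, 0, 0]]' --rot '[[0, 0, 0], [0, 0, 0], [0, 0, 0], [0, 0, 0], [0, 0, 0], [0, 0, 0], [0, 0, 0], [0, 0, 0], [0, 0, 0], [0, 0, 0]]' --grip 0.0 --squeeze 30

```text
time: 10.3
ee_pos: [0.5679, -0.1078, 0.0567]
eef_rot: [0.749, 0.662, -0.001, -0.0]
ft_force: [-5.4, -0.1, 6.0]
width: 0.0112
grip_force: 30.0
```

```bash
cat > m.py <<'E'
from h import *
C=np.array([.577,-.0425])
def M():
    s=r.read_state(); p=np.array(s["ee_pos"])[:2]; F=np.array(s["ft_force"]); d=p-C
    q=s["eef_rot"]; mz=s["torque"][2]; t=np.array([d[1],-d[0]])/np.hypot(*d)
    print("t",round(s["time"],2),"pos",np.round(s["ee_pos"],4),"R",np.hypot(*d).round(4),"lugang",np.arctan2(d[1],d[0]).round(3),"yaw",round(2*np.arctan2(q[1],q[0]),3),"F",F.round(1),"rad",(F[:2]@d/np.hypot(*d)).round(1),"Mz",round(mz,3),"axisM",round(d[0]*F[1]-d[1]*F[0]+mz,3),"w",round(s["width"],4),s["grip_force"])
if __name__=="__main__": M()
E
python3 m.py
```

```text
t 10.3 pos [ 0.5679 -0.1078  0.0567] R 0.0659 lugang -1.71 yaw 1.448 F [-5.4 -0.1  6. ] rad 0.8 Mz 0.1 axisM -0.254 w 0.0112 30.00393122434616
```

Lug pinched. I'll tabulate the arc shifts relative to the present command.

Run:
```python
import numpy as np
v=np.array([-.0084,-.0653])
def p(D): c,s=np.cos(D),np.sin(D); return np.array([v[0]*c+v[1]*s,-v[0]*s+v[1]*c])
# segments: start, rows of 0.04
for a,n in [(0,5)]+[(.2+.12*i,3) for i in range(12)]:
    print(round(a,2),[(p(a+.04*k)-p(a)).round(4).tolist() for k in range(1,n+1)])
```

```text
0 [[-0.0026, 0.0004], [-0.0052, 0.0009], [-0.0078, 0.0015], [-0.0103, 0.0022], [-0.0128, 0.003]]
0.2 [[-0.0025, 0.0009], [-0.0049, 0.0019], [-0.0073, 0.003]]
0.32 [[-0.0024, 0.0012], [-0.0047, 0.0025], [-0.0069, 0.0038]]
0.44 [[-0.0022, 0.0015], [-0.0043, 0.003], [-0.0064, 0.0046]]
0.56 [[-0.002, 0.0017], [-0.0039, 0.0035], [-0.0058, 0.0054]]
0.68 [[-0.0018, 0.0019], [-0.0035, 0.0039], [-0.0051, 0.006]]
0.8 [[-0.0015, 0.0021], [-0.003, 0.0043], [-0.0043, 0.0066]]
0.92 [[-0.0013, 0.0023], [-0.0024, 0.0047], [-0.0035, 0.0071]]
1.04 [[-0.001, 0.0024], [-0.0019, 0.0049], [-0.0027, 0.0074]]
1.16 [[-0.0007, 0.0025], [-0.0013, 0.0051], [-0.0017, 0.0077]]
1.28 [[-0.0004, 0.0026], [-0.0006, 0.0052], [-0.0008, 0.0079]]
1.4 [[-0.0001, 0.0026], [-0.0, 0.0053], [0.0001, 0.0079]]
1.52 [[0.0003, 0.0026], [0.0006, 0.0052], [0.0011, 0.0078]]
```

arm_command --xyz '[[-0.0026, -0.0003, 0], [-0.0052, -0.0005, 0], [-0.0078, -0.0005, 0], [-0.0103, -0.0005, 0], [-0.0128, -0.0004, 0]]' --rot '[[0, 0, -0.04], [0, 0, -0.08], [0, 0, -0.12], [0, 0, -0.16], [0, 0, -0.2]]'

```text
time: 10.72
ee_pos: [0.5564, -0.1056, 0.0567]
eef_rot: [0.811, 0.585, 0.002, -0.001]
ft_force: [1.9, 8.8, -1.5]
width: 0.0117
grip_force: 30.4
```

```bash
python3 m.py
```

```text
t 10.72 pos [ 0.5564 -0.1056  0.0567] R 0.0663 lugang -1.886 yaw 1.249 F [ 1.9  8.8 -1.5] rad -8.9 Mz 0.5 axisM 0.438 w 0.0117 30.35071849822998
```

arm_command --xyz '[[-0.0025, 0.0043, 0], [-0.0049, 0.0053, 0], [-0.0073, 0.0064, 0]]' --rot '[[0, 0, -0.04], [0, 0, -0.08], [0, 0, -0.12]]'

```text
time: 10.97
ee_pos: [0.5486, -0.1024, 0.0567]
eef_rot: [0.846, 0.534, 0.0, 0.001]
ft_force: [0.1, -1.6, 1.4]
width: 0.0116
grip_force: 30.2
```

```bash
python3 m.py
```

```text
t 10.97 pos [ 0.5486 -0.1024  0.0567] R 0.0663 lugang -2.014 yaw 1.126 F [ 0.1 -1.6  1.4] rad 1.4 Mz 0.442 axisM 0.492 w 0.0116 30.241400599479675
```

arm_command --xyz '[[-0.0024, 0.0012, 0], [-0.0047, 0.0025, 0], [-0.0069, 0.0038, 0]]' --rot '[[0, 0, -0.04], [0, 0, -0.08], [0, 0, -0.12]]'

```text
time: 11.22
ee_pos: [0.5416, -0.0988, 0.0567]
eef_rot: [0.876, 0.482, -0.0, 0.001]
ft_force: [-0.2, -3.6, 1.2]
width: 0.0119
grip_force: 30.2
```

```bash
python3 m.py
```

```text
t 11.22 pos [ 0.5416 -0.0988  0.0567] R 0.0665 lugang -2.133 yaw 1.006 F [-0.2 -3.6  1.2] rad 3.2 Mz 0.466 axisM 0.581 w 0.0119 30.244915187358856
```

arm_command --xyz '[[-0.0022, 0.0015, 0], [-0.0043, 0.003, 0]]' --rot '[[0, 0, -0.04], [0, 0, -0.08]]'

```text
time: 11.38
ee_pos: [0.5372, -0.0959, 0.0567]
eef_rot: [0.895, 0.447, -0.0, 0.001]
ft_force: [-1.5, -3.9, 1.5]
width: 0.0119
grip_force: 30.2
```

```bash
python3 m.py
```

```text
t 11.38 pos [ 0.5372 -0.0959  0.0567] R 0.0666 lugang -2.212 yaw 0.926 F [-1.5 -3.9  1.5] rad 4.0 Mz 0.449 axisM 0.528 w 0.0119 30.2466943860054
```

arm_command --xyz '[[-0.0021, 0.0016, 0], [-0.0041, 0.0033, 0], [-0.006, 0.0051, 0]]' --rot '[[0, 0, -0.04], [0, 0, -0.08], [0, 0, -0.12]]'

```text
time: 11.63
ee_pos: [0.5311, -0.0909, 0.0567]
eef_rot: [0.92, 0.392, -0.0, 0.001]
ft_force: [-2.5, -3.5, 2.7]
width: 0.0117
grip_force: 30.2
```

```bash
python3 m.py
```

```text
t 11.63 pos [ 0.5311 -0.0909  0.0567] R 0.0667 lugang -2.331 yaw 0.806 F [-2.5 -3.5  2.7] rad 4.3 Mz 0.46 axisM 0.499 w 0.0117 30.242469906806946
```

arm_command --xyz '[[-0.0019, 0.0019, 0], [-0.0037, 0.0038, 0], [-0.0054, 0.0058, 0]]' --rot '[[0, 0, -0.04], [0, 0, -0.08], [0, 0, -0.12]]'

```text
time: 11.88
ee_pos: [0.5255, -0.0852, 0.0567]
eef_rot: [0.942, 0.336, -0.0, 0.001]
ft_force: [-3.3, -4.2, 3.1]
width: 0.0116
grip_force: 30.2
```

```bash
python3 m.py
```

```text
t 11.88 pos [ 0.5255 -0.0852  0.0567] R 0.0669 lugang -2.45 yaw 0.686 F [-3.3 -4.2  3.1] rad 5.2 Mz 0.414 axisM 0.493 w 0.0116 30.222748517990112
```

arm_command --xyz '[[-0.002, 0.0018, 0], [-0.0038, 0.0036, 0], [-0.0054, 0.0058, 0]]' --rot '[[0, 0, -0.04], [0, 0, -0.08], [0, 0, -0.12]]'

```text
time: 12.13
ee_pos: [0.5206, -0.0787, 0.0567]
eef_rot: [0.96, 0.279, 0.0, 0.001]
ft_force: [0.7, -1.8, -0.1]
width: 0.0117
grip_force: 30.2
```

```bash
python3 m.py
```

```text
t 12.13 pos [ 0.5206 -0.0787  0.0567] R 0.0671 lugang -2.571 yaw 0.566 F [ 0.7 -1.8 -0.1] rad 0.4 Mz 0.362 axisM 0.489 w 0.0117 30.158015191555023
```

arm_command --xyz '[[-0.0013, 0.0023, 0], [-0.0026, 0.0046, 0], [-0.0037, 0.007, 0]]' --rot '[[0, 0, -0.04], [0, 0, -0.08], [0, 0, -0.12]]'

```text
time: 12.38
ee_pos: [0.5166, -0.0719, 0.0567]
eef_rot: [0.975, 0.221, -0.0, 0.001]
ft_force: [-2.0, -2.8, 2.2]
width: 0.0117
grip_force: 30.2
```

```bash
python3 m.py
```

```text
t 12.38 pos [ 0.5166 -0.0719  0.0567] R 0.0672 lugang -2.689 yaw 0.446 F [-2.  -2.8  2.2] rad 3.1 Mz 0.379 axisM 0.491 w 0.0117 30.160718858242035
```

arm_command --xyz '[[-0.0014, 0.0023, 0], [-0.0026, 0.0046, 0], [-0.0035, 0.0071, 0]]' --rot '[[0, 0, -0.04], [0, 0, -0.08], [0, 0, -0.12]]'

```text
time: 12.63
ee_pos: [0.5136, -0.0649, 0.0567]
eef_rot: [0.987, 0.162, 0.001, 0.001]
ft_force: [0.6, -4.7, -1.1]
width: 0.0117
grip_force: 30.3
```

```bash
python3 m.py
```

```text
t 12.63 pos [ 0.5136 -0.0649  0.0567] R 0.0672 lugang -2.801 yaw 0.326 F [ 0.6 -4.7 -1.1] rad 1.0 Mz 0.504 axisM 0.813 w 0.0117 30.29191642999649
```

The washer has been met (0.81 N m). One small step more.

arm_command --xyz '[[-0.0003, 0.001, 0], [-0.0006, 0.0019, 0]]' --rot '[[0, 0, -0.015], [0, 0, -0.03]]'

```text
time: 12.8
ee_pos: [0.513, -0.0631, 0.0567]
eef_rot: [0.989, 0.148, 0.0, 0.001]
ft_force: [1.2, -4.8, -1.3]
width: 0.0119
grip_force: 30.3
```

```bash
python3 m.py
```

```text
t 12.8 pos [ 0.513  -0.0631  0.0567] R 0.0673 lugang -2.83 yaw 0.298 F [ 1.2 -4.8 -1.3] rad 0.3 Mz 0.441 axisM 0.776 w 0.0119 30.287238657474518
```

arm_command --xyz '[[-0.0005, 0.0019, 0]]' --rot '[[0, 0, -0.03]]'

```text
time: 12.88
ee_pos: [0.5125, -0.0616, 0.0567]
eef_rot: [0.991, 0.133, 0.0, 0.001]
ft_force: [0.3, -5.6, 0.5]
width: 0.0118
grip_force: 30.4
```

```bash
python3 m.py
```

```text
t 12.88 pos [ 0.5125 -0.0616  0.0567] R 0.0673 lugang -2.854 yaw 0.268 F [ 0.3 -5.6  0.5] rad 1.3 Mz 0.522 axisM 0.887 w 0.0118 30.40817230939865
```

0.89 N m while moving, about 13.5 N at the lug, so it is tight. I'll release and lift.

arm_command --xyz '[[0, 0, 0], [0, 0, 0], [0, 0, 0], [0, 0, 0], [0, 0, 0], [0, 0, 0], [0, 0, 0.02], [0, 0, 0.05], [0, 0, 0.08], [0, 0, 0.11], [0, 0, 0.125], [0, 0, 0.125]]' --rot '[[0, 0, 0], [0, 0, 0], [0, 0, 0], [0, 0, 0], [0, 0, 0], [0, 0, 0], [0, 0, 0], [0, 0, 0], [0, 0, 0], [0, 0, 0], [0, 0, 0], [0, 0, 0]]' --grip 0.6

```text
time: 13.88
ee_pos: [0.514, -0.0602, 0.1853]
eef_rot: [0.991, 0.134, 0.003, 0.001]
ft_force: [0.6, 0.2, -0.2]
width: 0.0513
grip_force: 0.0
```

Run:
```python
from h import *
import m; m.M()
c="wrist"
im,T=shot(c,"w5")
for l in ("pointer_tip","clip_mark","lug_a"):
    for d in r.spot_point(l,c)[:3]: 
        p=w(c,d["at"],T); print(l,round(d["conf"],2),p.round(4),proj(c,p,T).round())
q=proj(c,[.577,-.043,.07],T).astype(int);q=np.clip(q,[87,60],[473,360])
a=cv2.imread('pics/w5.png')[q[1]-60:q[1]+60,q[0]-87:q[0]+87]
cv2.imwrite('pics/w5c.png',cv2.resize(a,None,fx=4.5,fy=4.5,interpolation=cv2.INTER_CUBIC))
```

```text
t 13.88 pos [ 0.514  -0.0602  0.1853] R 0.0654 lugang -2.867 yaw 0.268 F [ 0.6  0.2 -0.2] rad -0.6 Mz 0.029 axisM 0.028 w 0.0513 0.0
pointer_tip 0.9 [ 0.6055 -0.0228  0.0615] [268.  94.]
clip_mark 0.64 [ 0.3711 -0.1447  0.0802] [322. 347.]
clip_mark 0.59 [ 0.609  -0.0299  0.0598] [276.  93.]
lug_a 0.87 [ 0.6417 -0.0237  0.0612] [279.  53.]
```

View pics/w5c.png

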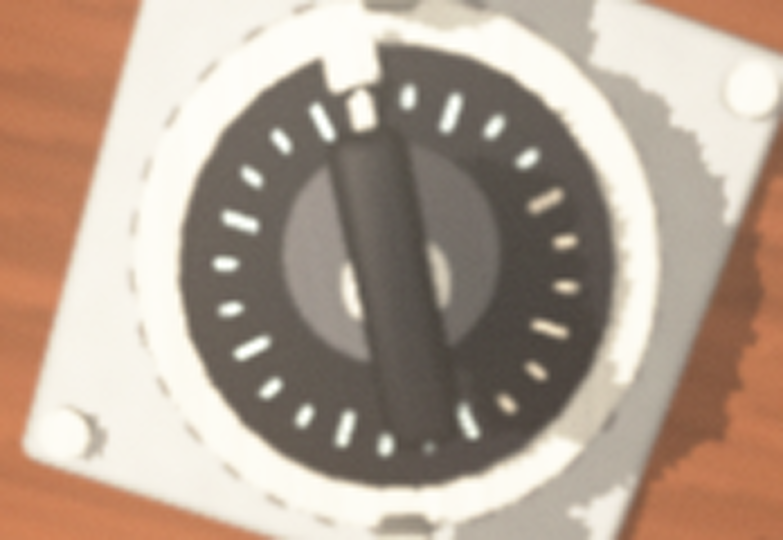

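The pointer (360,95) is still at the clip's inner edge (355,90), the ring has been turned, and the gripper is clear. I'm handing in.

```bash
python3 -c "
from bench import r
print(r.close_job())"
```

```text
the job is handed in; nothing more can be done
None
```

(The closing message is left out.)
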